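Hang up the two marble caddies, large one first

TASK

Tidy the two handled tin marble caddies away on the hook stand: hang the large caddy by its arched handle on the hook first, well back towards the post, and let go of it; then hang the small caddy by its handle on the same hook just in front of it, so that the small one nests in the mouth of the large one. Leave both hanging freely and level from the bar, clear of the table.

Things in the scene. Friction and masses are not known exactly. Their poses are not given: they have to be found in the camera images.
- hook: Fixed hook stand: dark wooden base 120 mm square, upright steel post 20 mm thick, and one level steel bar, 10 mm thick, 200 mm long from the post's axis, pointing along the stand's own -x (towards the robot), its end turned up. Origin: on the table at the post's foot, z up. The bar's top is 215 mm above the table; the post does not rise above it.
- hook_tip (a point): The top of the bar's upturned end: 206 mm from the post's axis along the stand's -x, 225 mm above the table, 10 mm above the bar's top. A handle must pass over this end to get on to the bar. Once hung, the large caddy needs its block 90 to 150 mm from the post's axis; the small one about 30 mm nearer this end, its tub inside the large one's rim.
- large_grip (a point): Centre of the wooden grip block (16 along x, 24 along y, 50 mm tall; grip its 24 mm) on the large caddy's handle. Tin tub 160 (x) x 110 (y) x 50 mm high, 0.26 kg; rigid 8 mm wire arch across y at mid-length, its inner top 90 mm above the rim. This point: 173 mm above the tub's underside, 33 above the arch's inner top, so 248 above the table when hung. Axes: the caddy's, z up.
- small_grip (a point): Centre of the same sort of block on the small caddy: tub 60 x 60 x 45 mm, 0.12 kg; arch across y, inner top 60 mm above the rim. This point: 138 mm above the underside, 33 above the arch's inner top, so 248 above the table when hung. Hung, its underside is 15 mm below the large tub's rim: bring it in about 30 mm higher, then lower. The tub without a handle is not part of the job.
Things that resemble listed ones, but are neither listed nor needed, are in the scene too. Leave any turquoise or yellow look-alike of the part that bears small_grip alone. What is shaped like the part that bears large_grip but turquoise is not meant.

How it is judged:
By the outcome, as a careful person would: the job done as asked, in the order asked, and still so for the second after the job is handed in, with the robot touching nothing.
It also fails if it takes over 58 s, if anything falls off the work surface, if the arm or the gripper's body presses on something with over 40 N, if the wrist force passes 120 N, or if a joint passes its speed limit or range.

ROBOT

A 6-joint arm with a two-finger parallel gripper is mounted at the origin on the work surface. World frame = base frame: x ahead of the robot, y to its left, z up, the work surface at z = 0. Lengths are in m, angles in rad, forces in N, time in s.
With the tool pointing down it reaches from about 0.275 to 0.875 m from the base axis. Payload 12.5 kg.
Tool frame: the origin (TCP) lies at the very end of the fingers, on their centre line; the grasp point (between the pads) lies 19 mm behind it; x points along the fingers, y is the direction in which the jaws open and shut, and the axes are right-handed (so a half turn about x gives the same grasp; the last joint's range is limited). The gripper opens to 85 mm and grips with 20 to 120 N. Pads are 22 mm wide; open, the fingers measure 114 mm over their backs; the gripper's body (76 mm by 85 mm) begins 54 mm behind the grasp point. The pads swing forward as they close: fully open they stand 13 mm farther back than shut.
Start: joints at [1.094, 0.351, 1.652, -0, 1.139, -0.085], TCP at [0.21, 0.508, 0.231] pointing down, gripper open.
Joint ranges: [-2.75, 2.75], [-0.79, 2.1], [0.01, 2.65], [-1.57, 4.71], [0.07, 3.14], [-2.87, 2.87]. Speed limits (rad/s): [2.22, 2.22, 2.79, 3.14, 3.14, 3.14].

INTERFACE

Orientations are given as a 3x3 rotation matrix whose columns are the frame's x, y, z axes.
In Python, from bench import manip gives the robot as it stands. Calls block until the motion is done:
- manip.move_ptp(position, orientation): joint-space move of the TCP to a pose.
- manip.move_l(position, attitude=None, max_speed=0.15): straight line of the TCP; attitude=None keeps the orientation; max_speed is the mean speed in m/s.
- manip.move_j(angles): joint-space move.
- manip.set_gripper(opening, effort=None): opening from 0.0 (shut) to 1.0 (fully open); effort is the grip in N (None keeps the last); returns when the fingers have stopped.
- manip.dwell(seconds).
- manip.inverse_kinematics(position, orientation): joint angles nearest the present ones, or None.
- manip.grab_frame(name): name is "side" or "top" or "wrist"; returns (picture, depth): 384x512x3 uint8, red, green, blue; 384x512 float32, m along the optical axis (not along the pixel's ray), 0 where there is no reading.
- manip.get_calibration(name): a dict with "camera_matrix" (3x3 intrinsics, pixels), "k1" (the pictures are not rectified: a ray, as slopes to the right and down, at radius r is drawn at 1 + k1 r^2 times it, then the intrinsics apply), "R" (3x3) and "t" (3): a world point X has camera coordinates R X + t. Camera axes: x right, y down, z forward; pixel columns grow to the right and rows downward; lengths in m; the calibration is good to about 2 mm. A picture is of the moment at which its call begins: read the wrist's pose just before it. get_calibration takes no time and is no camera call; for the wrist camera it gives the pose at the moment of the call.
A pose or a line that the arm cannot do raises manip.Unreachable and nothing moves.
- manip.sign_off(): hands the job in, once; it reports no verdict.
Trained networks look in the newest picture that a camera, given by its name, has taken for a name from the list of things; names that differ only in an ending like _2 or _b are one class to them, and where a whole thing is asked for, a point or a joint stands for the part that bears it (a point fixed in the world has none). Each returns a list of dicts, best first, with "confidence" (0 to 1); they miss things now and then, are a little off and sometimes report something else, mostly with a low value. They report only what shows in the picture. A call takes as long as a camera call. They do not tell look-alikes from the thing itself.
- manip.look_for(camera, name): "at" ([x, y, z] in m, in world coordinates, good to about 4 mm: the middle of the surface that is visible of it).
Readings, each from a call of its own:
- manip.current_time(): time.
- manip.current_qpos(): joint angles.
- manip.current_joint_vel(): joint speeds.
- manip.current_joint_torque(): joint torques, N m.
- manip.current_ee_pos(): TCP position.
- manip.current_tcp_rot(): TCP orientation.
- manip.current_force(): force on the tool from outside, world axes, zero at the start.
- manip.current_ft_torque(): the same for the moment, N m.
- manip.current_grip_width(): opening from 0.0 (shut) to 1.0 (fully open).
Only numpy, scipy, OpenCV 4.12 (cv2) and the standard library are available. Lean on these libraries where they do the work, as an engineer would, in place of code of your own. Each camera call takes 0.05 s, during which the arm holds its last target.

## Working session

There is one attempt and no reset: what is moved stays moved. The work goes in short steps, each a Python script; the robot and the scene stay as the last script left them, time stands still between calls to the robot, and variables do not carry over. Pictures are saved under pics/ and viewed, and the job is handed in when it is done.

```bash
ls; mkdir -p pics; python3 - <<'E'
from bench import manip
import cv2
for c in ("side","top","wrist"):
    im,d=manip.grab_frame(c); cv2.imwrite(f"pics/{c}0.png",im[:,:,::-1])
    for n in ("large_grip","small_grip","hook_tip","hook"):
        try: print(c,n,[(([round(float(v),3) for v in r["at"]]),round(r["confidence"],2)) for r in manip.look_for(c,n)])
        except Exception as e: print(c,n,e)
print(manip.current_time(),manip.current_tcp_rot())
for c in ("side","top"): 
    k=manip.get_calibration(c);print(k)
E
```

```text
pics
side large_grip [([0.272, -0.265, 0.005], 0.89), ([0.48, -0.304, 0.003], 0.83)]
side small_grip [([0.455, 0.323, 0.033], 0.71), ([0.464, 0.446, 0.046], 0.62)]
side hook_tip [([0.736, 0.007, 0.014], 0.86)]
side hook [([0.734, 0.009, 0.015], 0.63)]
top large_grip [([0.486, -0.301, 0.004], 0.77), ([0.27, -0.269, 0.003], 0.58)]
top small_grip [([0.458, 0.337, 0.026], 0.76), ([0.466, 0.452, 0.029], 0.7), ([0.566, 0.368, 0.025], 0.6)]
top hook_tip [([0.733, 0.02, 0.015], 0.86)]
top hook [([0.732, 0.021, 0.02], 0.7)]
wrist large_grip []
wrist small_grip [([0.436, 0.466, 0.025], 0.69), ([0.428, 0.338, 0.01], 0.58)]
wrist hook_tip []
wrist hook []
0.75 [[-1.90820463e-05  3.81876139e-01  9.24213511e-01]
 [ 8.60114544e-06  9.24213511e-01 -3.81876139e-01]
 [-1.00000000e+00  6.62316667e-07 -2.09204572e-05]]
{'camera_matrix': array([[393.69259825,   0.        , 254.37162712],
       [  0.        , 393.69259825, 196.19727338],
       [  0.        ,   0.        ,   1.        ]]), 'k1': -0.1279449041558471, 'R': array([[ 0.95117053, -0.30851974,  0.00949676],
       [-0.21998755, -0.69916462, -0.68027518],
       [ 0.21651812,  0.64496853, -0.73289528]]), 't': array([-0.45427522,  0.25145237,  1.12424608])}
{'camera_matrix': array([[416.14279154,   0.        , 253.71246636],
       [  0.        , 416.14279154, 184.711035  ],
       [  0.        ,   0.        ,   1.        ]]), 'k1': -0.13071779077070114, 'R': array([[ 0.00430368, -0.99986957, -0.01556695],
       [-0.99267949, -0.00239271, -0.12075471],
       [ 0.12070171,  0.01597268, -0.99256031]]), 't': array([0.06181784, 0.51332049, 1.18552894])}
```

View pics/side0.png

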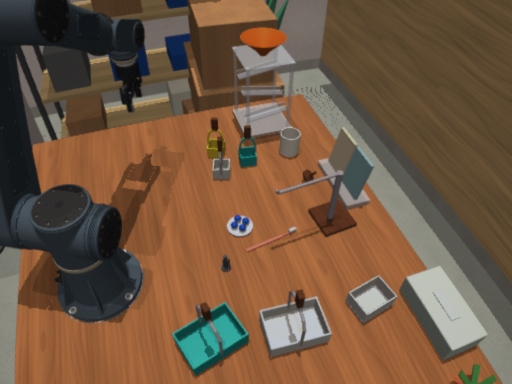

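View pics/top0.png

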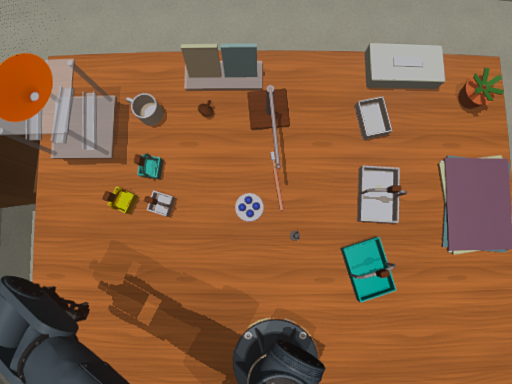

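View pics/wrist0.png

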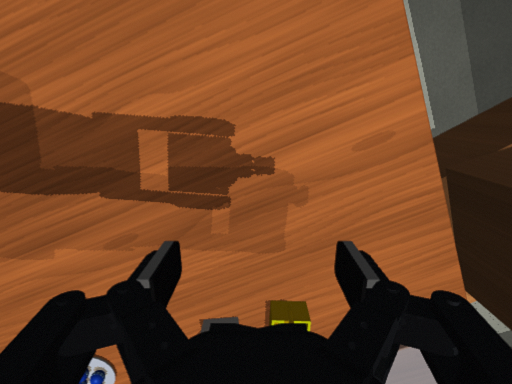

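Candidates for large_grip are the silver caddy at top (380,193) / side (295,325) and the turquoise one at top (368,268), which is excluded by colour. For small_grip they are the silver caddy at top (159,203) / side (221,168), with the yellow (120,200) and turquoise (149,166) ones excluded. The silver tub at top (374,117) has no handle. I'll confirm with enlarged crops.

```bash
cat > h.py <<'E'
import numpy as np, cv2
from bench import manip
def undist(k,uv):
    uv=np.asarray(uv,float).reshape(-1,1,2)
    return cv2.undistortPoints(uv,k["camera_matrix"],np.array([k["k1"],0,0,0,0.]),None,None).reshape(-1,2)
def ray(k,uv):
    s=undist(k,uv); d=np.c_[s,np.ones(len(s))]@k["R"]; o=-k["R"].T@k["t"]; return o,d
def cloud(k,dep):
    v,u=np.indices(dep.shape); 
    o,d=ray(k,np.stack([u.ravel(),v.ravel()],1))
    P=(o+d*dep.reshape(-1,1)).reshape(*dep.shape,3); P[dep<=0]=np.nan; return P
def proj(k,X):
    X=np.asarray(X,float).reshape(-1,3)
    return cv2.projectPoints(X,cv2.Rodrigues(k["R"])[0],k["t"],k["camera_matrix"],np.array([k["k1"],0,0,0,0.]))[0].reshape(-1,2)
def tri(obs):
    A=np.zeros((3,3));b=np.zeros(3);L=[]
    for k,uv in obs:
        o,d=ray(k,[uv]);d=d[0]/np.linalg.norm(d[0]);M=np.eye(3)-np.outer(d,d);A+=M;b+=M@o;L.append((M,o))
    x=np.linalg.solve(A,b); return x,[np.linalg.norm(M@(x-o)) for M,o in L]
E
python3 - <<'E'
from h import *
S={}
for c in ("side","top"):
    im,d=manip.grab_frame(c); np.savez(f"{c}.npz",im=im,d=d)
    k=manip.get_calibration(c);P=cloud(k,d); S[c]=(im,d)
    hsv=cv2.cvtColor(im,cv2.COLOR_RGB2HSV)
    for name,(lo,hi) in dict(large=((.38,-.42),(.6,-.2)),small=((.40,.27),(.53,.40)),hook=((.5,-.08),(.8,.08))).items():
        for za,zb in ((.02,.04),(.04,.056),(.06,.1),(.1,.14),(.14,.2),(.2,.24)):
            m=(P[...,0]>lo[0])&(P[...,0]<hi[0])&(P[...,1]>lo[1])&(P[...,1]<hi[1])&(P[...,2]>za)&(P[...,2]<zb)
            if m.sum()>3:
                v,u=np.nonzero(m); q=P[m]
                print(c,name,za,m.sum(),"mean",q.mean(0).round(3),"min",q.min(0).round(3),"max",q.max(0).round(3),"rgb",im[m].mean(0).round(),"px",u.mean().round(1),v.mean().round(1))
def crop(c,x0,y0,w,h,s): return cv2.resize(S[c][0][y0:y0+h,x0:x0+w],(400,300),interpolation=cv2.INTER_CUBIC)
a=np.vstack([np.hstack([crop("side",250,280,100,75,4),crop("top",340,155,100,75,4)]),np.hstack([crop("side",190,115,80,60,4),crop("top",95,145,80,60,4)])])
cv2.imwrite("pics/crop1.png",a[:,:,::-1])
cv2.imwrite("pics/crop2.png",np.hstack([cv2.resize(S["side"][0][150:240,260:380],(400,300)),cv2.resize(S["top"][0][70:190,220:340],(400,400))[50:350]])[:,:,::-1])
E
```

```text
side large 0.02 417 mean [ 0.491 -0.303  0.03 ] min [ 0.405 -0.365  0.02 ] max [ 0.567 -0.246  0.04 ] rgb [86. 83. 79.] px 295.1 324.6
side large 0.04 462 mean [ 0.487 -0.311  0.047] min [ 0.406 -0.364  0.04 ] max [ 0.57  -0.243  0.054] rgb [142. 141. 141.] px 295.2 325.2
side large 0.06 46 mean [ 0.486 -0.313  0.081] min [ 0.48  -0.362  0.06 ] max [ 0.493 -0.249  0.1  ] rgb [87. 79. 76.] px 296.8 320.2
side large 0.1 67 mean [ 0.485 -0.324  0.124] min [ 0.48  -0.361  0.101] max [ 0.492 -0.251  0.14 ] rgb [110. 102. 102.] px 299.8 316.6
side large 0.14 202 mean [ 0.484 -0.309  0.172] min [ 0.477 -0.343  0.14 ] max [ 0.494 -0.266  0.2  ] rgb [82. 61. 52.] px 299.0 301.3
side small 0.02 128 mean [0.457 0.332 0.03 ] min [0.424 0.297 0.02 ] max [0.492 0.372 0.04 ] rgb [92. 88. 83.] px 220.6 168.1
side small 0.04 63 mean [0.462 0.336 0.044] min [0.426 0.3   0.04 ] max [0.494 0.374 0.056] rgb [132. 127. 118.] px 221.4 164.1
side small 0.06 31 mean [0.456 0.32  0.079] min [0.448 0.303 0.06 ] max [0.472 0.365 0.1  ] rgb [78. 73. 70.] px 220.3 160.0
side small 0.1 41 mean [0.458 0.327 0.121] 
[... 2419 characters left out ...]
] min [0.607 0.01  0.02 ] max [0.784 0.064 0.04 ] rgb [85. 59. 47.] px 264.2 113.4
top hook 0.04 7 mean [0.731 0.021 0.047] min [0.729 0.016 0.042] max [0.733 0.028 0.052] rgb [61. 49. 45.] px 268.4 111.1
top hook 0.06 17 mean [0.731 0.024 0.08 ] min [0.729 0.019 0.061] max [0.735 0.028 0.097] rgb [62. 49. 45.] px 267.4 107.6
top hook 0.1 19 mean [0.732 0.025 0.122] min [0.729 0.02  0.103] max [0.736 0.029 0.139] rgb [62. 49. 46.] px 267.4 102.8
top hook 0.14 27 mean [0.734 0.024 0.17 ] min [0.731 0.011 0.142] max [0.738 0.03  0.196] rgb [65. 51. 45.] px 267.9 96.3
top hook 0.2 358 mean [0.648 0.012 0.214] min [ 0.533 -0.003  0.202] max [0.751 0.03  0.227] rgb [141. 125. 122.] px 273.3 123.3
```

View pics/crop1.png

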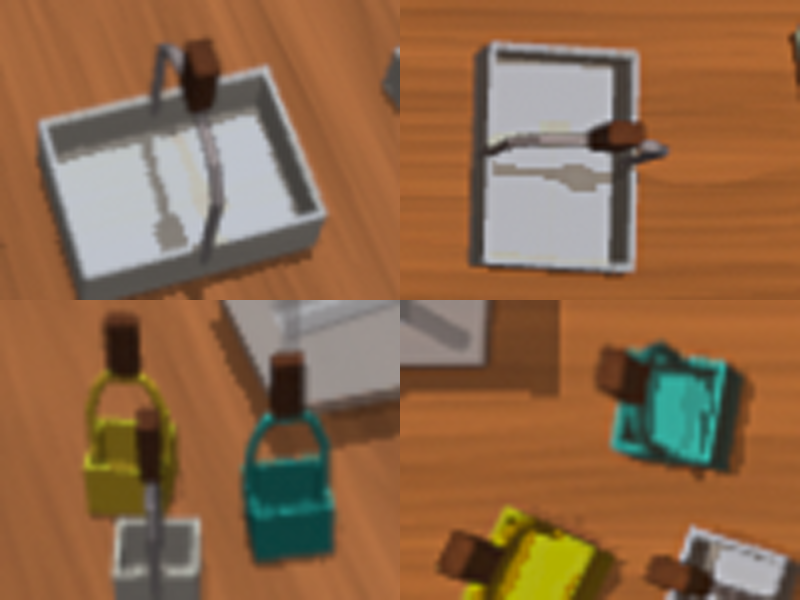

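View pics/crop2.png

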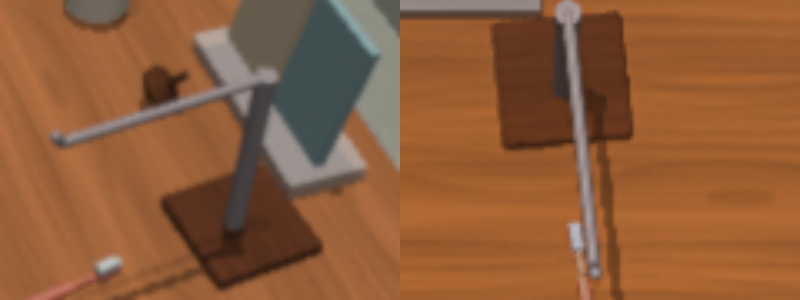

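The crops confirm it: the silver large caddy and silver small caddy each have a brown block on the arch. The bar runs from the post (top crop 567,12) to the upturned end (593,270). Next I'll get the yaws and precise centres.

```bash
python3 - <<'E'
from h import *
A={}
for c in ("side","top"):
    z=np.load(c+".npz");A[c]=cloud(manip.get_calibration(c),z["d"]); im=z["im"]
    A[c+"rgb"]=im
def sel(c,lo,hi):
    P=A[c];m=np.all((P>lo)&(P<hi),axis=-1);return P[m],A[c+"rgb"][m]
for c in ("side","top"):
    for n,lo,hi,zz in (("large",(.38,-.42),(.6,-.2),(.042,.056)),("small",(.40,.27),(.53,.40),(.036,.054))):
        q,rgb=sel(c,(*lo,zz[0]),(*hi,zz[1])); 
        # drop outliers of strip
        r=cv2.minAreaRect(q[:,:2].astype(np.float32)*1000);print(c,n,"rim",r,np.median(q[:,2]))
        zb=(.150,.21) if n=="large" else (.116,.18)
        q,rgb=sel(c,(*lo,zb[0]),(*hi,zb[1])); m=(rgb[:,0]>rgb[:,2]*1.35); q=q[m]
        print("  block",len(q),"min",np.percentile(q,3,0).round(4),"max",np.percentile(q,97,0).round(4),"mid",(0.5*(np.percentile(q,3,0)+np.percentile(q,97,0))).round(4), cv2.minAreaRect(q[q[:,2]>q[:,2].max()-.02][:,:2].astype(np.float32)*1000))
    q,_=sel(c,(.54,-.04,.2),(.72,.05,.222)); vx,vy,x0,y0=cv2.fitLine(q[:,:2].astype(np.float32),cv2.DIST_HUBER,0,.001,.001).ravel()
    print(c,"bar yaw",np.arctan2(vy,vx),"y at .54,.74",y0+(.54-x0)*vy/vx,y0+(.74-x0)*vy/vx,"z max",np.percentile(q[:,2],95))
    q,_=sel(c,(.5,-.04,.2),(.56,.05,.24)); print(" tip xmin",np.percentile(q[:,0],2),"zmax",q[:,2].max(), q[q[:,2]>.218].round(4).tolist()[:8])
E
```

```text
side large rim ((488.89404296875, -304.8450927734375), (113.88813781738281, 162.73443603515625), 86.1202621459961) 0.047999072838529555
  block 139 min [ 0.4781 -0.3159  0.1544] max [ 0.4929 -0.2938  0.1988] mid [ 0.4855 -0.3048  0.1766] ((485.9316711425781, -304.45184326171875), (24.62374496459961, 16.14266014099121), 85.97012329101562)
side small rim ((459.6360168457031, 334.97052001953125), (68.56759643554688, 58.478214263916016), 74.56487274169922) 0.0419746880927101
  block 73 min [0.4503 0.3222 0.1177] max [0.4689 0.3436 0.1623] mid [0.4596 0.3329 0.14  ] ((459.3212585449219, 335.38336181640625), (23.423368453979492, 14.119805335998535), 74.27863311767578)
side bar yaw 0.10007927 y at .54,.74 -0.004554137 0.015528807 z max 0.2158393173702843
 tip xmin 0.5342456008930782 zmax 0.2244221043708834 [[0.5348, 0.0001, 0.2215], [0.5368, -0.0021, 0.2231], [0.5406, -0.0003, 0.2201], [0.5436, -0.0002, 0.2191], [0.535, -0.0068, 0.2244], [0.5384, -0.0059, 0.2225], [0.5421, -0.0041, 0.2195], [0.5329, -0.0054, 0.2198]]
top large rim ((486.2068786621094, -301.8745422363281), (114.6277542114257
[... 237 characters left out ...]
2), 89.42782592773438)
top small rim ((457.6727294921875, 337.0720520019531), (62.62328338623047, 60.43736267089844), 72.69013214111328) 0.044523123686475485
  block 79 min [0.4485 0.3262 0.1249] max [0.4667 0.3497 0.1657] mid [0.4576 0.3379 0.1453] ((457.9347839355469, 338.4045104980469), (24.43890380859375, 15.78581714630127), 72.56024932861328)
top bar yaw 0.097239174 y at .54,.74 0.0010160636 0.020525426 z max 0.21765114895208346
 tip xmin 0.5332707347195411 zmax 0.22699194590007443 [[0.5422, 0.0029, 0.2195], [0.5424, 0.0004, 0.2185], [0.5423, -0.0021, 0.2194], [0.5393, 0.0055, 0.2221], [0.5391, 0.003, 0.2232], [0.5388, 0.0006, 0.2249], [0.539, -0.0019, 0.2235], [0.5367, 0.0055, 0.2227]]
```

```bash
cat >> h.py <<'E'
def ori(deg):  # tool down, jaw axis at deg in world
    a=np.radians(deg); x=np.array([0,0,-1.]);y=np.array([np.cos(a),np.sin(a),0]);return np.c_[x,y,np.cross(x,y)]
E
python3 - <<'E'
from h import *
k=manip.get_calibration("wrist"); Rt=manip.current_tcp_rot();p=manip.current_ee_pos()
print("cam in tool",Rt.T@(-k["R"].T@k["t"]-p),"axis in tool",Rt.T@k["R"][2])
q=manip.current_qpos()
for n,P,a in (("via",(.48,0,.38),90),("L",(.4855,-.303,.154),86.2),("S",(.4587,.3365,.119),73.4),("H",(.63,.007,.229),95.65),("H0",(.49,-.006,.259),95.65)):
    print(n,manip.inverse_kinematics(np.array(P),ori(a)), manip.inverse_kinematics(np.array(P),ori(a+180)))
manip.move_ptp(np.array((.46,-.003,.38)),ori(90)); print(manip.current_time(), manip.current_ee_pos())
k=manip.get_calibration("wrist"); im,d=manip.grab_frame("wrist"); cv2.imwrite("pics/w1.png",im[:,:,::-1]); P=cloud(k,d)
m=(P[...,2]>.2)&(P[...,2]<.235)&(P[...,0]>.545)&(P[...,0]<.75)&(abs(P[...,1])<.05); q=P[m]; print(m.sum())
if m.sum()>10:
    vx,vy,x0,y0=cv2.fitLine(q[:,:2].astype(np.float32),cv2.DIST_HUBER,0,.001,.001).ravel()
    print("yaw",np.arctan2(vy,vx),"y .54 .74",y0+(.54-x0)*vy/vx,y0+(.74-x0)*vy/vx,q.min(0),q.max(0))
m=(P[...,2]>.216)&(P[...,2]<.24)&(P[...,0]>.51)&(P[...,0]<.56)&(abs(P[...,1])<.03);print(P[m].mean(0),P[m].min(0),P[m].max(0))
E
```

```text
cam in tool [-0.14280217  0.00096044 -0.07598234] axis in tool [0.95485902 0.00098672 0.29705771]
via [-9.70271684e-02  1.01247661e-01  1.60303408e+00 -4.44089210e-16
  1.43731091e+00 -1.66782350e+00] [-9.70271684e-02  1.01247661e-01  1.60303408e+00 -4.44089210e-16
  1.43731091e+00  1.47376916e+00]
L [-6.39292806e-01  4.79906948e-01  1.66533214e+00 -4.44089210e-16
  9.96353560e-01 -2.14376662e+00] [-6.39292806e-01  4.79906948e-01  1.66533214e+00 -4.44089210e-16
  9.96353560e-01  9.97826032e-01]
S [ 5.51089789e-01  5.21973710e-01  1.69838537e+00 -4.44089210e-16
  9.21233573e-01 -7.29981882e-01] [ 5.51089789e-01  5.21973710e-01  1.69838537e+00 -4.44089210e-16
  9.21233573e-01  2.41161077e+00]
H [-6.27614837e-02  4.98820606e-01  1.43299915e+00 -4.44089210e-16
  1.20977290e+00 -1.73216891e+00] [-6.27614837e-02  4.98820606e-01  1.43299915e+00 -4.44089210e-16
  1.20977290e+00  1.40942374e+00]
H0 [-1.07278116e-01  2.11328775e-01  1.76796563e+00 -4.44089210e-16
  1.16229825e+00 -1.77668555e+00] [-1.07278116e-01  2.11328775e-01  1.76796563e+00 -4.44089210e-16
  1.16229825e+00  1.36490711e+00]
2.9583 [ 0.46000888 -0.0025006   0.37978535]
602
yaw 0.094869494 y .54 .74 0.0010564998 0.020087529 [ 0.54559788 -0.00341986  0.20956245] [0.68158621 0.01813896 0.21662882]
[0.53772513 0.00079493 0.22254732] [ 0.53262947 -0.00335687  0.21622679] [0.55921362 0.005481   0.22583053]
```

View pics/w1.png

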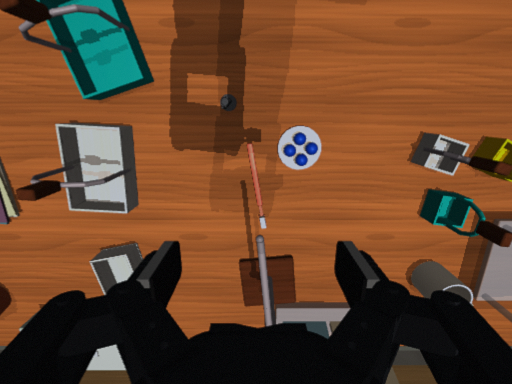

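The wrist view shows the bar tip at (260,238), the large silver caddy at (97,170) and the small one at (440,152). The wrist and top views agree on the bar. I'll hover behind the large block, refine its position and grasp.

```bash
cat >> h.py <<'E'
def block(lo,hi,zlo):
    k=manip.get_calibration("wrist"); im,d=manip.grab_frame("wrist"); P=cloud(k,d).reshape(-1,3);rgb=im.reshape(-1,3).astype(int)
    m=np.all((P>(*lo,zlo))&(P<(*hi,zlo+.08)),1)&(rgb[:,0]>1.35*rgb[:,2]); q=P[m]; top=q[q[:,2]>np.percentile(q[:,2],98)-.006]
    r=cv2.minAreaRect(top[:,:2].astype(np.float32)*1000)
    print("block n",len(q),"top z",np.percentile(q[:,2],98),"top rect",r,len(top)); return im
YAW=np.degrees(.097); U=np.array([np.cos(.097),np.sin(.097)]); POST=np.array([.5375,.0008])+.206*U
def onbar(dist,zgrip): return np.array([*(POST-dist*U),zgrip-.019])
E
python3 - <<'E'
from h import *
manip.set_gripper(1.0,60)
manip.move_ptp(np.array((.39,-.303,.30)),ori(86.2)); print(manip.current_time())
im=block((.4,-.36),(.55,-.25),.15); cv2.imwrite("pics/w2.png",im[:,:,::-1])
E
```

```text
4.4333
block n 679 top z 0.19908794754601403 top rect ((486.03778076171875, -302.3128967285156), (22.889118194580078, 16.041688919067383), 86.62591552734375) 306
```

View pics/w2.png

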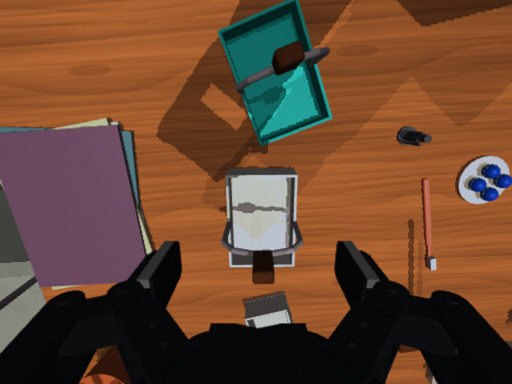

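The block (263,266) sits between the jaws at (.486, -.302), with its top at .199 as expected. Grasping.

```bash
python3 - <<'E'
from h import *
manip.move_ptp(np.array((.486,-.3025,.235)),ori(86.4))
manip.move_l(np.array((.486,-.3025,.155)),max_speed=.12)
manip.set_gripper(0.0,70); print(manip.current_grip_width()*85,manip.current_time())
f0=manip.current_force()
manip.move_l(np.array((.486,-.3025,.265)),max_speed=.15); manip.dwell(.2)
print(manip.current_force()-f0,manip.current_ft_torque(),manip.current_time(),manip.current_grip_width()*85)
im,d=manip.grab_frame("side");cv2.imwrite("pics/s1.png",cv2.resize(im[200:384,200:456],(768,552))[:,:,::-1])
im,d=manip.grab_frame("wrist");cv2.imwrite("pics/w3.png",im[:,:,::-1])
E
```

```text
23.025715204283166 6.425
[-0.34929211  1.29533817 -4.46077768] [ 0.00645695  0.06703758 -0.02297869] 7.5083 22.885659656430185
```

View pics/s1.png

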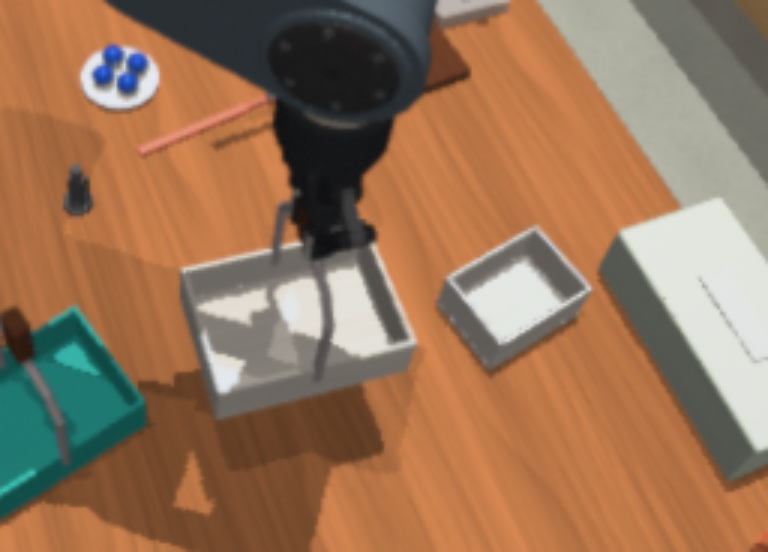

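```bash
python3 - <<'E'
from h import *
a=90+YAW
manip.move_l(onbar(.262,.281),ori(a),max_speed=.2)
print(manip.current_time(),manip.current_ee_pos())
im,d=manip.grab_frame("side");cv2.imwrite("pics/s2.png",cv2.resize(im[110:300,180:400],(695,600))[:,:,::-1])
im,d=manip.grab_frame("top");cv2.imwrite("pics/t2.png",cv2.resize(im[80:260,190:340],(500,600))[:,:,::-1])
E
```

```text
9.25 [ 0.48176873 -0.00516992  0.26200508]
```

View pics/s2.png

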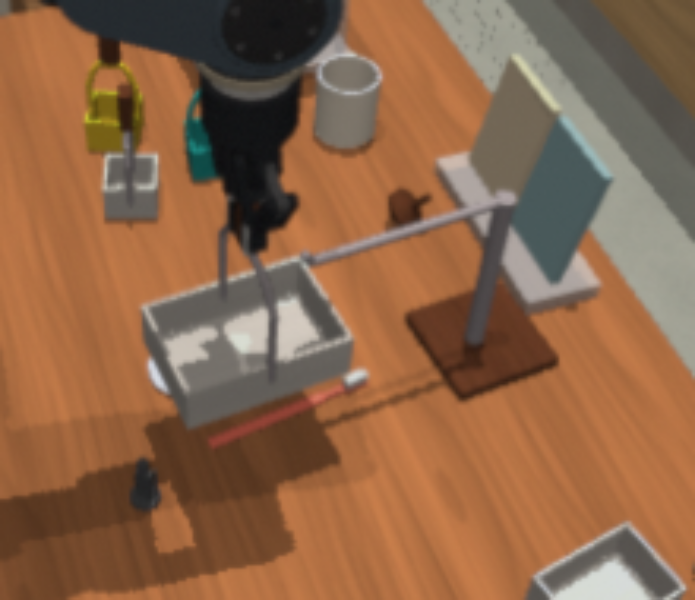

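View pics/t2.png

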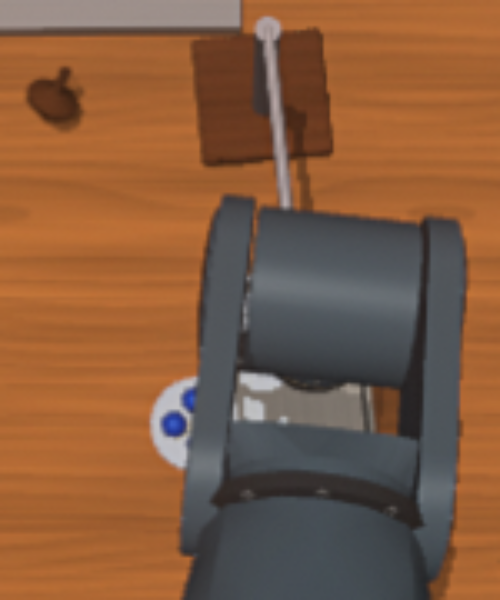

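The tub is already under the bar end (305,260 in the crop) and the arch is in line with it. Moving along the bar, then lowering.

```bash
python3 - <<'E'
from h import *
f0=manip.current_force()
manip.move_l(onbar(.112,.281),max_speed=.12); print("slid",(manip.current_force()-f0).round(2))
p=onbar(.112,.281); p[2]=.236; manip.move_l(p,max_speed=.1); print((manip.current_force()-f0).round(2))
for z in (.233,.231,.229,.227):
    p[2]=z; manip.move_l(p,max_speed=.05); f=manip.current_force()-f0; print(z,f.round(2), manip.current_ft_torque().round(2))
    if f[2]>1.8: break
print(manip.current_time())
im,d=manip.grab_frame("side");cv2.imwrite("pics/s3.png",cv2.resize(im[110:300,230:400],(536,600))[:,:,::-1])
E
```

```text
slid [-0.5  -0.08  0.63]
[-0.44 -1.28  0.79]
0.233 [-0.66 -0.13 -0.06] [-0.02 -0.01  0.  ]
0.231 [-0.5  -0.26  0.26] [ 0.03  0.06 -0.04]
0.229 [-1.98  0.06  6.69] [-0.    0.23  0.  ]
11.9083
```

View pics/s3.png

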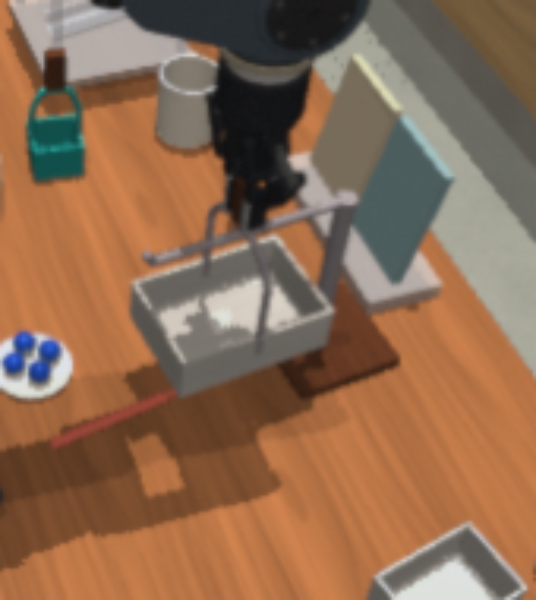

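The handle is seated: contact came at TCP z≈.230, as predicted. Releasing.

```bash
python3 - <<'E'
from h import *
p=manip.current_ee_pos(); p[2]=.2298; manip.move_l(p,max_speed=.05)
manip.set_gripper(1.0); print(manip.current_force().round(2))
p[2]=.33; manip.move_l(p,max_speed=.12); print(manip.current_time())
manip.move_ptp(np.array((.37,.315,.30)),ori(73.4)); print(manip.current_time())
im=block((.40,.27),(.53,.40),.116); cv2.imwrite("pics/w4.png",im[:,:,::-1])
k=[manip.get_calibration(c) for c in("side","top")]
for c in("side","top"):
    im,d=manip.grab_frame(c);k=manip.get_calibration(c);P=cloud(k,d).reshape(-1,3);rgb=im.reshape(-1,3).astype(int)
    cv2.imwrite(f"pics/{c}4.png",cv2.resize(im[90:250,210:390],(675,600))[:,:,::-1])
    m=np.all((P>(.55,-.05,.233))&(P<(.72,.07,.29)),1); q=P[m]; print(c,len(q),q.min(0).round(3),q.max(0).round(3),q.mean(0).round(3))
    m=np.all((P>(.5,-.1,.115))&(P<(.73,.12,.135)),1); q=P[m]; print(" rim",q.min(0).round(3),q.max(0).round(3),cv2.minAreaRect(q[:,:2].astype(np.float32)*1000))
    for s in (lambda q:q[:,0]<.58,lambda q:q[:,0]>.66): print(np.percentile(q[s(q)],98,0)[2])
print(onbar(.112,.248))
E
```

```text
[-0.37  0.44  0.94]
13.8167
15.3083
block n 534 top z 0.16400382614784695 top rect ((458.38983154296875, 339.91668701171875), (24.134042739868164, 14.6355562210083), 73.4377212524414) 254
side 117 [ 0.624 -0.004  0.233] [0.642 0.021 0.274] [0.63  0.005 0.257]
 rim [ 0.547 -0.057  0.115] [0.718 0.07  0.135] ((632.2177124023438, 6.376110076904297), (163.91659545898438, 115.63670349121094), 4.598427772521973)
0.12610581192485673
0.12649911699438615
top 103 [ 0.622 -0.     0.234] [0.638 0.024 0.278] [0.628 0.012 0.264]
 rim [ 0.547 -0.053  0.115] [0.73  0.07  0.134] ((640.3440551757812, 10.83431625366211), (179.6539764404297, 110.51712036132812), 6.047821521759033)
0.1279839088882502
0.12930597304094563
[0.63105812 0.00990371 0.229     ]
```

View pics/side4.png

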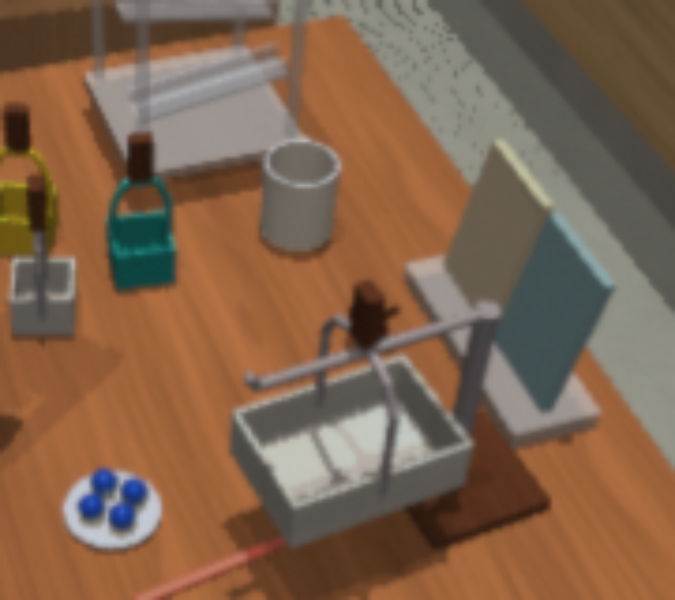

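View pics/top4.png

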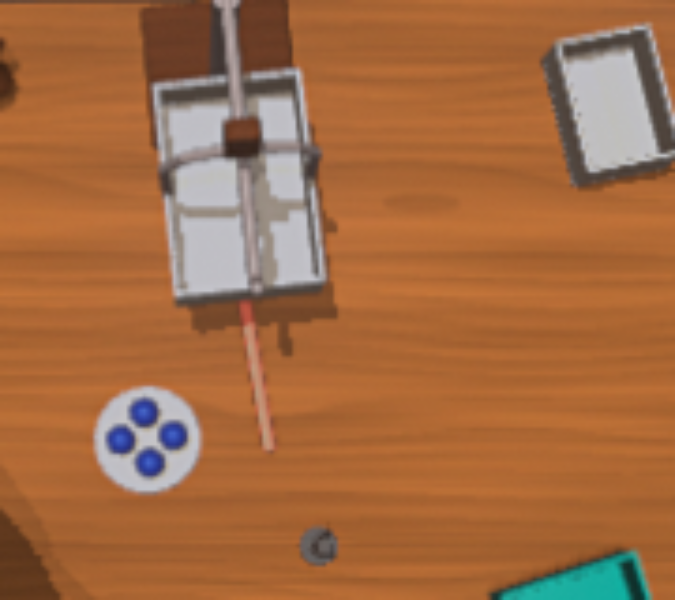

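View pics/w4.png

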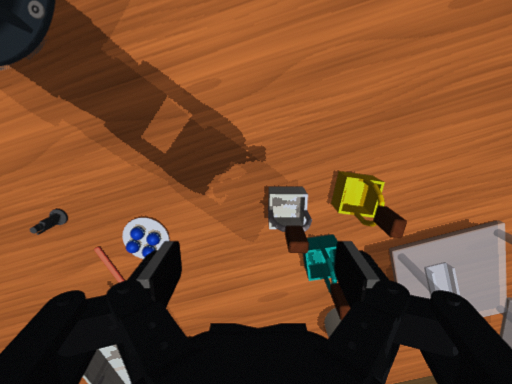

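The large caddy hangs level: its rim is at .126 front and back, and its block is at (.630,.01), about 112 mm from the post. In the wrist view the small silver block is at (296,238), giving (.458,.339) with its top at .164. Grasping it with a partly opened jaw to stay clear of the yellow neighbour.

```bash
python3 - <<'E'
from h import *
manip.set_gripper(.75,70)
x,y=.4584,.3385
manip.move_ptp(np.array((x,y,.21)),ori(73.4))
manip.move_l(np.array((x,y,.120)),max_speed=.1)
manip.set_gripper(0.0,70); print(manip.current_grip_width()*85,manip.current_time())
f0=manip.current_force()
manip.move_l(np.array((x,y,.29)),max_speed=.15);manip.dwell(.1)
print((manip.current_force()-f0).round(2),manip.current_grip_width()*85)
manip.move_l(onbar(.29,.290),ori(90+YAW),max_speed=.2)
print(manip.current_time(),manip.current_ee_pos())
for c in("side","top","wrist"):
    im,d=manip.grab_frame(c); cv2.imwrite(f"pics/{c}5.png",(cv2.resize(im[90:250,190:370],(675,600)) if c!="wrist" else im)[:,:,::-1])
    if c=="side":
        P=cloud(manip.get_calibration(c),d).reshape(-1,3); m=np.all((P>(.40,-.06,.12))&(P<(.52,.06,.20)),1); q=P[m]; print(len(q),q.min(0),q.max(0))
E
```

```text
23.347088602095617 17.875
[-1.38 -0.53 -5.97] 22.81497119555193
21.1417 [ 0.45386885 -0.00691422  0.271028  ]
598 [ 0.42324513 -0.04282375  0.14658696] [0.48808116 0.02657283 0.19998638]
```

View pics/side5.png

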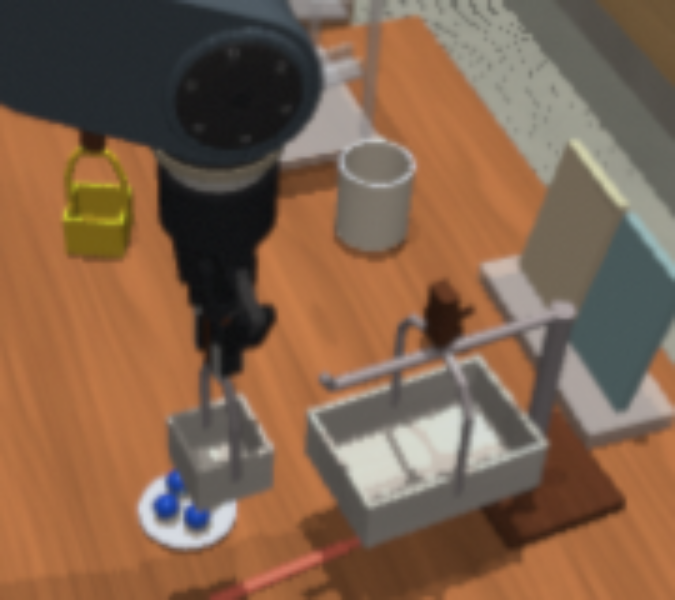

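View pics/wrist5.png

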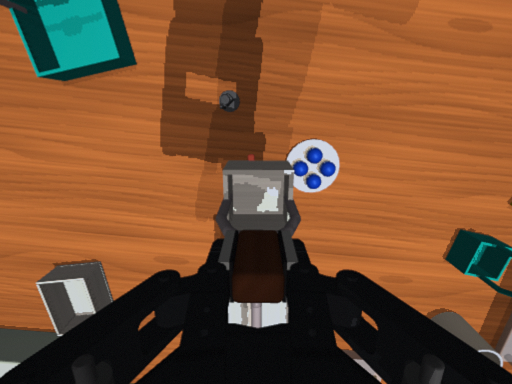

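```bash
python3 - <<'E'
from h import *
manip.move_l(onbar(.27,.279),max_speed=.1); f0=manip.current_force()
manip.move_l(onbar(.144,.279),max_speed=.1); print("slid",(manip.current_force()-f0).round(2),manip.current_time())
im,d=manip.grab_frame("side");cv2.imwrite("pics/s6.png",cv2.resize(im[110:260,230:390],(640,600))[:,:,::-1])
E
```

```text
slid [0.29 0.27 0.56] 23.075
```

View pics/s6.png

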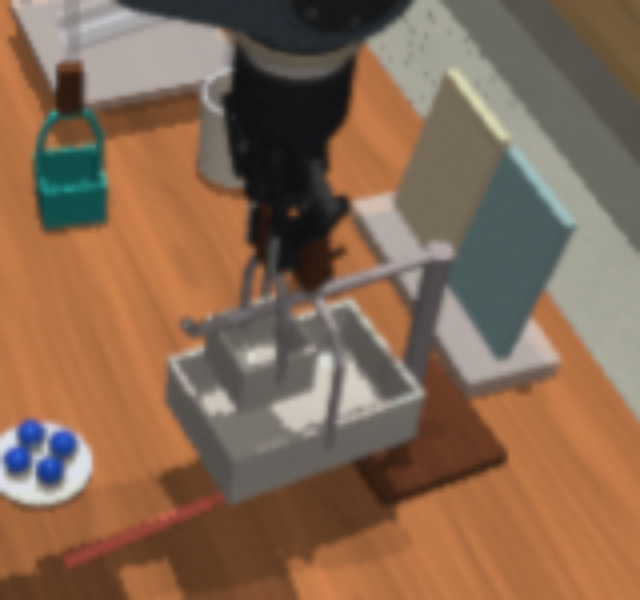

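The small handle is around the bar and its tub is above the large mouth. The large caddy hasn't been disturbed. Lowering.

```bash
python3 - <<'E'
from h import *
f0=manip.current_force(); p=onbar(.144,.279)
p[2]=.236; manip.move_l(p,max_speed=.08); print((manip.current_force()-f0).round(2))
for z in (.233,.231,.230,.229,.228,.227):
    p[2]=z; manip.move_l(p,max_speed=.04); f=manip.current_force()-f0; print(z,f.round(2))
    if f[2]>2.5: break
p[2]=z+.0006; manip.move_l(p,max_speed=.05)
im,d=manip.grab_frame("side");cv2.imwrite("pics/s7.png",cv2.resize(im[110:260,230:390],(640,600))[:,:,::-1]); print(manip.current_time())
E
```

```text
[ 0.88 -0.71  0.08]
0.233 [-0.92 -1.33 -0.66]
0.231 [ 1.05 -0.65 -0.15]
0.23 [-0.25  0.75  1.61]
0.229 [-2.25 -0.54  6.82]
24.875
```

View pics/s7.png

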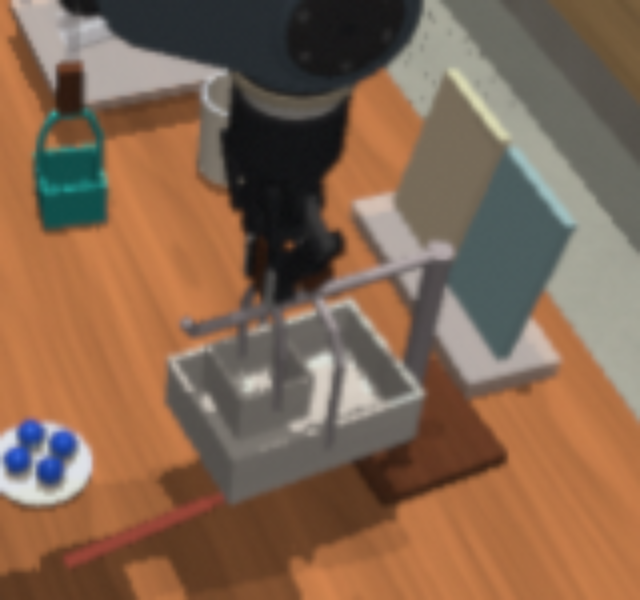

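```bash
python3 - <<'E'
from h import *
manip.set_gripper(0.85); p=manip.current_ee_pos(); p[2]=.34; manip.move_l(p,max_speed=.1)
manip.move_ptp(np.array((.37,.25,.33)),ori(73)); manip.dwell(1.0); print(manip.current_time())
for c in("side","top"):
    im,d=manip.grab_frame(c);k=manip.get_calibration(c);P=cloud(k,d).reshape(-1,3)
    cv2.imwrite(f"pics/{c}8.png",cv2.resize(im[90:250,210:390],(675,600))[:,:,::-1])
    for n,lo,hi in (("blkS",(.56,-.05,.234),(.614,.07,.29)),("blkL",(.614,-.05,.234),(.7,.07,.29)),("Lrim",(.5,-.1,.115),(.73,.12,.133)),("Srim",(.55,-.04,.145),(.65,.05,.165))):
        q=P[np.all((P>lo)&(P<hi),1)]; print(c,n,len(q),q.min(0).round(3),q.max(0).round(3),q.mean(0).round(3))
E
```

```text
28.925
side blkS 119 [ 0.592 -0.008  0.234] [0.61  0.02  0.274] [0.599 0.001 0.257]
side blkL 115 [ 0.624 -0.005  0.235] [0.641 0.02  0.274] [0.63  0.005 0.257]
side Lrim 511 [ 0.548 -0.056  0.115] [0.716 0.07  0.133] [ 0.623 -0.005  0.122]
side Srim 181 [ 0.569 -0.029  0.145] [0.634 0.037 0.165] [0.598 0.001 0.151]
top blkS 96 [ 0.591 -0.004  0.234] [0.606 0.019 0.276] [0.597 0.008 0.266]
top blkL 101 [ 0.622 -0.     0.235] [0.638 0.024 0.276] [0.628 0.012 0.265]
top Lrim 400 [ 0.547 -0.053  0.115] [0.729 0.07  0.133] [0.622 0.004 0.123]
top Srim 120 [ 0.567 -0.04   0.146] [0.634 0.037 0.163] [0.595 0.006 0.155]
```

View pics/side8.png

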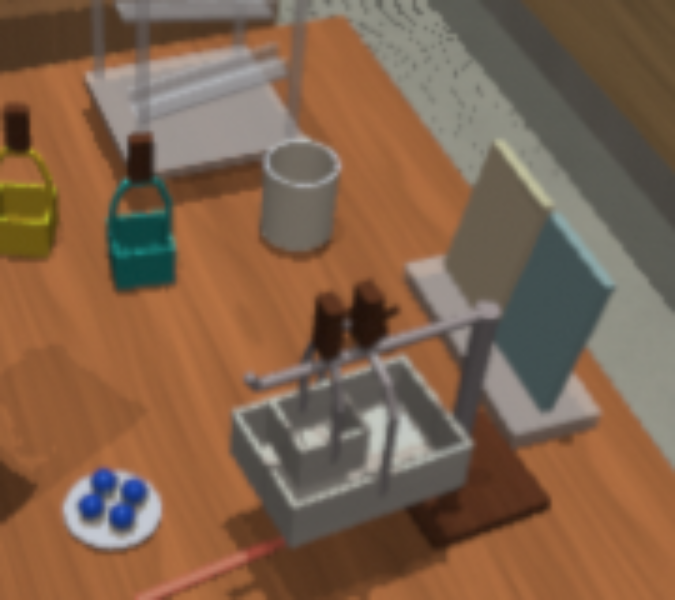

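View pics/top8.png

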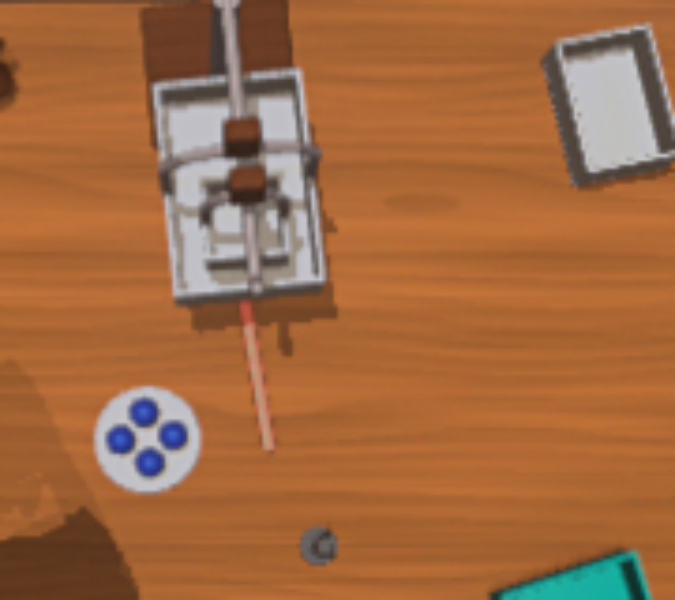

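Both caddies hang level on the bar. The blocks are at x .630 and .598, about 32 mm apart, and the small tub sits inside the large rim. The robot is clear.

```bash
python3 -c "
from bench import manip
print(manip.sign_off(), manip.current_time())"
```

```text
the job is handed in; nothing more can be done
the job is handed in; nothing more can be done
```

Both silver caddies are hanging from the bar as asked, and I handed the job in at about 29 s. I hung the large one first and let go of it about 112 mm from the post's axis. The small one went on next, about 32 mm in front of it.

**Last checks:** these came from the side and top cameras, one second after the arm had moved away.
- **Height:** both blocks' tops were at about .274–.276 m against the expected .273, and the large rim was at about .125 m.
- **Level and nested:** both caddies look level in the pictures. When I measured the large rim after hanging it, front and back agreed to about 1 mm. The small tub sits inside the large rim, clear of the table, and the large caddy did not move when the small one was added.

**Disagreements:** the side camera put the bar about 5 mm lower in y than the top camera did. The wrist view agreed with the top one, so I used those two. After lifting the small caddy the force reading dropped by about 6 N, more than its weight explains. I did not look into it, because the grip and the pictures were fine.

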